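Load the pepper mill and hold the caddy up level

ROBOT

A 7-joint arm with a two-finger parallel gripper is mounted at the origin on the work surface. World frame = base frame: x ahead of the robot, y to its left, z up, the work surface at z = 0. Lengths are in mm, angles in rad, forces in N, time in s.
With the tool pointing down it reaches from about 425 to 875 mm from the base axis. Payload 8.4 kg.
Tool frame: the origin (TCP) lies midway between the tips of the shut fingers; the grasp point (between the pads) lies 19 mm behind it; z points along the fingers, x is the direction in which the jaws open and shut, and the axes are right-handed (so a half turn about z gives the same grasp; the last joint's range is limited). The gripper opens to 87 mm and grips with 3 to 60 N. Pads are 19 mm wide; open, the fingers measure 117 mm over their backs; the gripper's body (75 mm by 190 mm) begins 51 mm behind the grasp point.
Start: joints at [1.195, 0.333, 0.04, 1.465, -0.013, 1.343, -0.059], TCP at [177.609, -625.235, 222.546] pointing down, gripper open.
Joint ranges: [-2.58, 2.58], [-0.38, 2.09], [-1.3, 1.39], [0.25, 2.4], [-1.5, 4.64], [0.08, 2.09], [-2.65, 2.65]. Speed limits (rad/s): [2.22, 2.22, 2.79, 2.79, 3.14, 3.14, 3.14].

INTERFACE

Orientations are given as a unit quaternion [x, y, z, w].
In Python, from workcell import sensors, eyes, arm gives the robot as it stands.
- The arm moves only by the shell command python3 -m crank 'ROWS' [OPENING] [FORCE]. ROWS is JSON, a list that holds one entry, the list of rows, each a list of 6 numbers: the shift along the tool's x, y, z in units of 20 cm (1.0 is 20 cm), then the turn, a rotation vector about the tool's x, y, z in units of 2 pi rad (1.0 is 2 pi rad). In form: [[[x, y, z, rx, ry, rz], ...]]. A call has 1 to 12 rows; each row is the pose to reach, as a shift and turn from the pose measured when the call began, along the tool's axes at that moment, turning the shorter way round; what a row does not reach only later rows make up. A row lasts 1/8 s, in which the tool goes at most 62.5 mm and 10.7 degrees, less where a joint would pass 70% of its speed; a pose out of reach is approached as far as the arm can. A call with a number of a shift or a turn outside -1 to 1 is refused whole. A call with a gripper value outside its range is refused whole. OPENING is the gripper command: -1 is shut, 1 is fully open, values between are in proportion, set as the call begins (- or left out, the last holds). The fingers move at their own pace and stop on an object; FORCE is the grip in N (left out, the last holds). Time passes only in rows, so rows that repeat a pose let the fingers close. It gives the time, the measured TCP pose, the force and the opening at its end, in the units of the state.
- sensors.state(): the state, without advancing time (a new reading comes with each control period).
- eyes.read_camera(name): name is "side" or "top" or "wrist"; returns the picture (384x512x3 uint8, blue, green, red); there is no depth.
- eyes.camera_params(name): a dict with "fx", "fy", "cx", "cy" (pixels), "k1" (the pictures are not rectified: a ray, as slopes to the right and down, at radius r is drawn at 1 + k1 r^2 times it, then the intrinsics apply), "xyz" and "orientation" of the camera in the world. Camera axes: x right, y down, z forward; pixel columns grow to the right and rows downward; lengths in mm; the calibration is good to about 2 mm. A picture is of the moment at which its call begins: read the wrist's pose just before it. camera_params takes no time and is no camera call; for the wrist camera it gives the pose at the moment of the call.
- arm.hand_in(): hands the job in, once; it reports no verdict.
The state is a dict: "t": time; "q": joint angles; "dq": joint speeds; "joint_efforts": joint torques, N m; "tool_pos": TCP position; "tcp_rot": TCP orientation; "force": force on the tool from outside, world axes, zero at the start; "moment": the same for the moment, N m; "gripper_width": finger opening in mm.
Only numpy, scipy, OpenCV 4.12 (cv2) and the standard library are available. Lean on these libraries where they do the work, as an engineer would, in place of code of your own. Each camera call takes 0.05 s, during which the arm holds its last target. There are 200 camera calls.

TASK

Stand the glass pepper mill upright in the empty end well of the wooden condiment caddy on the counter (set it down, do not drop it) and let go of it. Then take the caddy by its handle, lift it about 10 cm clear of the counter and keep it there steady and level, with mill and jar still standing in it, and finish while holding it up. Keep the caddy, mill and jar upright all along, and leave the canister, the storage box and the little pot where they are.

Things in the scene. Friction and masses are not known exactly. Their poses are not given: they have to be found in the camera images.
- caddy: Loose wooden caddy, 0.4 kg empty, 244 mm (x) by 78 mm (y), any yaw. Origin: centre of its underside; z up. Floor 12 mm thick, rim and middle deck 35 mm high. Square wells, 66 x 66 mm inside, 23 mm deep, centred at x = +83 mm (holds the jar) and -83 mm (empty). Two posts, 10 (x) by 30 mm (y), at x = -44 and +44 mm on the solid middle deck carry the handle bar.
- caddy_grip (a point): Centre of the caddy's handle bar, 150 mm above the underside, over the middle. Bar 98 mm long along the caddy's x (78 mm free between the posts), 16 mm wide (y), 22 mm tall (139 to 161 mm up). Axes as the caddy's. With jar and mill aboard the balance point lies within about 12 mm of it along the bar.
- caddy_well (a point): Centre of the inner floor of the empty well, at x = -83 mm, 12 mm above the caddy's underside. Axes as the caddy's.
- mill: Loose glass pepper mill on the counter, about 0.28 kg (varies by a quarter). Origin: centre of its underside; z up. Steel foot 54 mm across, 14 mm high; glass body 46 mm across up to 100 mm; plain cylindrical steel cap 48 mm across from 100 to 134 mm; small round knob up to 151 mm.
- jar: Loose lidded jar, 56 mm across, 100 mm tall, about 0.28 kg (varies by a quarter), already standing in the caddy's other well. Origin: centre of its underside; z up.
- canister: Bystander: cream ceramic lidded canister, 110 mm across, 173 mm tall. Origin: centre of its underside.
- storage_box: Bystander: green plastic storage box with closed lid, 178 x 128 mm, 87 mm tall. Origin: centre of its underside.
- pot: Bystander: small empty terracotta pot, 72 mm across, 60 mm tall. Origin: centre of its underside.
Things that resemble listed ones, but are neither listed nor needed, are in the scene too. What is meant by the mill is not red, and is the larger of those in its own colour.

How it is judged:
By the outcome, as a careful person would: the job done as asked, in the order asked, and still so for the second after the job is handed in, while the arm keeps its last pose, push and grip.
It also fails if it takes over 54 s, if anything falls off the work surface, if the arm or the gripper's body presses on something with over 40 N, if the wrist force passes 120 N, or if a joint passes its speed limit or range.

## Working session

There is one attempt and no reset: what is moved stays moved. The work goes in short steps, Python scripts to look and compute and a shell command to move; the robot and the scene stay as the last step left them, time stands still between calls to the robot, and variables do not carry over. Pictures are saved under pics/ and viewed, about 8 in all and at most 12, crops included, and the job is handed in when it is done.

```bash
mkdir -p pics; ls; python3 - <<'E'
from workcell import sensors, eyes
import cv2
for n in("top","side","wrist"):
    p=eyes.camera_params(n); print(n,p)
    cv2.imwrite(f"pics/{n}0.png",eyes.read_camera(n))
s=sensors.state();print(s)
E
```

```text
pics
top {'fx': 449.8794244245555, 'fy': 449.8794244245555, 'cx': 261.04739064751476, 'cy': 190.28169760901562, 'k1': 0.044069424376544854, 'xyz': array([3.41225988e+02, 4.96804064e-01, 1.51723156e+03]), 'orientation': array([-0.69649898,  0.71111783, -0.059333  ,  0.07536702])}
side {'fx': 459.4764522523899, 'fy': 459.4764522523899, 'cx': 255.96707325021734, 'cy': 190.2400773283177, 'k1': -0.0359881984371052, 'xyz': array([  63.66971322,  717.015069  , 1086.13594418]), 'orientation': array([-0.3247224 ,  0.87103034, -0.34722373,  0.12368184])}
wrist {'fx': 311.03113845846275, 'fy': 311.03113845846275, 'cx': 260.37051471895467, 'cy': 197.36954934994296, 'k1': -0.07546889744869265, 'xyz': array([ 244.95139253, -606.8016487 ,  384.42559688]), 'orientation': array([ 0.79123865, -0.59747904, -0.07923069,  0.10335712])}
{'t': 0.15, 'q': array([ 1.19480008,  0.33376257,  0.03988366,  1.46606353, -0.01339542,
        1.34332863, -0.05852292]), 'dq': array([ 5.36937314e-04,  5.38668388e-06,  1.60549258e-03, -4.27775757e-03,
        1.73626859e-04,  1.28708237e-04, -7.20775511e-04]), 'joint_efforts': array([ 2.68384327e-03, -6.56839943e+01,  1.33706387e+00, -4.04113519e+01,
       -5.96248289e-02,  4.16434288e-02,  6.55766053e-05]), 'tool_pos': array([ 177.4971245 , -624.90481342,  221.85696697]), 'tcp_rot': array([ 7.97881805e-01, -6.02813574e-01, -5.43557780e-04, -3.52907872e-04]), 'force': array([-0.26094996,  0.0567489 ,  0.88852227]), 'moment': array([-0.02710043,  0.01143792, -0.01213413]), 'gripper_width': 86.78934396656412}
```

View pics/top0.png

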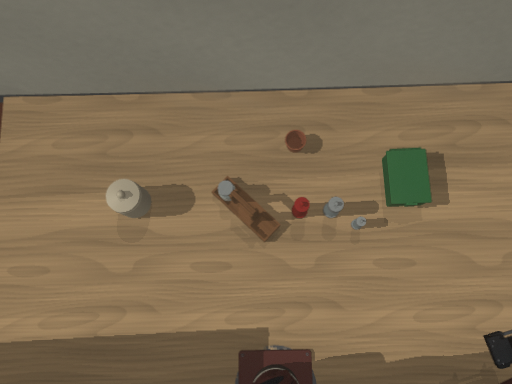

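View pics/side0.png

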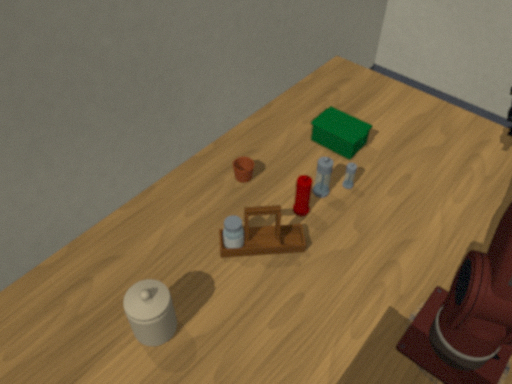

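Top view: three mill-like things, red at (301,207), large grey-blue at (335,205) and small grey-blue at (360,222). The large grey-blue one fits (not red, and the larger of its colour). The jar is at (226,190) in the caddy's upper-left end, and the empty well is at the lower-right end, about (265,228). I'll confirm this with a crop.

```bash
cat > h.py <<'E'
import numpy as np, cv2
from scipy.spatial.transform import Rotation as R
from workcell import sensors, eyes
def ray(p,u,v):
    x=np.array([(u-p['cx'])/p['fx'],(v-p['cy'])/p['fy']]); s=x.copy()
    for _ in range(20): s=x/(1+p['k1']*(s@s))
    return p['xyz'],R.from_quat(p['orientation']).apply([s[0],s[1],1])
def plane(p,u,v,z):
    o,d=ray(p,u,v); return o+d*(z-o[2])/d[2]
def proj(p,X):
    c=R.from_quat(p['orientation']).inv().apply(np.array(X,float)-p['xyz']); s=c[:2]/c[2]; s=s*(1+p['k1']*(s@s))
    return s*[p['fx'],p['fy']]+[p['cx'],p['cy']]
def two(p1,a,p2,b):
    o1,d1=ray(p1,*a);o2,d2=ray(p2,*b)
    t=np.linalg.lstsq(np.c_[d1,-d2],o2-o1,rcond=None)[0]
    x,y=o1+t[0]*d1,o2+t[1]*d2
    return (x+y)/2,np.linalg.norm(x-y)
def totool(X,s=None):
    """shift from the measured TCP to world X, in tool axes, row units"""
    s=s or sensors.state()
    return R.from_quat(s['tcp_rot']).inv().apply(np.array(X)-s['tool_pos'])/200
E
python3 - <<'E'
import cv2,numpy as np
t=cv2.imread('pics/top0.png')[140:260,200:400];s=cv2.imread('pics/side0.png')[140:265,205:385]
a=cv2.resize(t,(800,480),interpolation=cv2.INTER_CUBIC)
b=cv2.resize(s,(720,500),interpolation=cv2.INTER_CUBIC)
cv2.imwrite('pics/ct.png',a);cv2.imwrite('pics/cs.png',b)
E
```

```text
(no output)
```

View pics/ct.png

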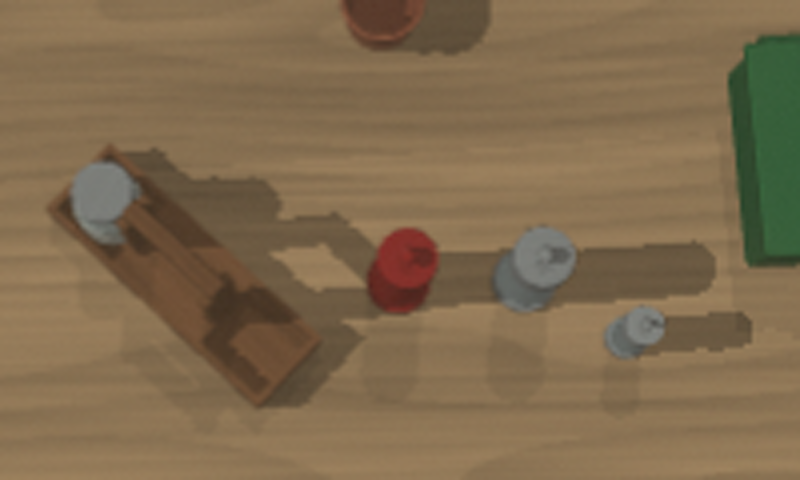

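View pics/cs.png

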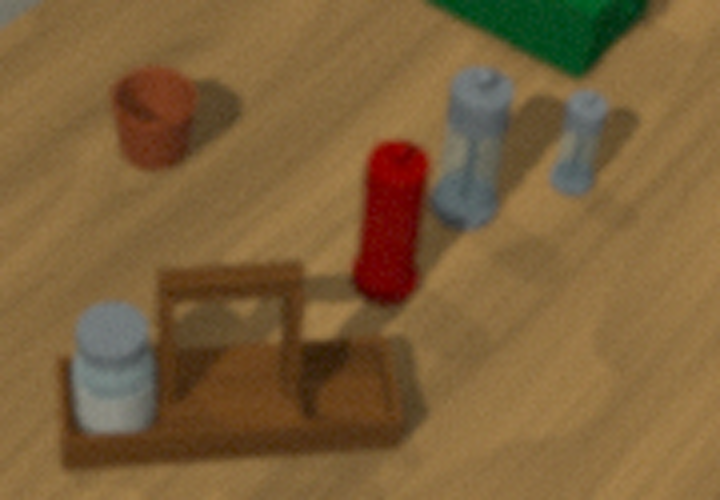

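Crops: the glass-bodied steel mill is the larger grey-blue one (cap at crop (544,256), i.e. about (336,204) in the top view). The smaller grey one and the red one are distractors. Caddy corners in the crop are (50,208), (112,148), (320,342) and (262,404).

```bash
python3 - <<'E'
from h import *
p=eyes.camera_params('top');q=eyes.camera_params('side')
f=lambda u,v:(200+(u+.5)/4-.5,140+(v+.5)/4-.5)
g=lambda u,v:(205+(u+.5)/4-.5,140+(v+.5)/4-.5)
C=[plane(p,*f(*c),35) for c in[(50,208),(112,148),(320,342),(262,404)]]
print(np.round(C),'centre',np.mean(C,0))
d=(C[0]+C[1]-C[2]-C[3])/2;print('len',np.linalg.norm(d),'yaw',np.degrees(np.arctan2(d[1],d[0])))
print('mill cap',plane(p,*f(544,256),134),'side',plane(q,*g(483,88),134),'base',plane(q,*g(466,208),7),plane(p,*f(526,282),7))
print('red',plane(p,*f(408,256),134),'small',plane(p,*f(645,325),90),'jar',plane(p,*f(102,188),100))
s=sensors.state();r=R.from_quat(s['tcp_rot']).as_matrix();print(r.round(3))
print('wrist offset',r.T@(eyes.camera_params('wrist')['xyz']-s['tool_pos']))
E
```

```text
[[627. 196.  35.]
 [678. 144.  35.]
 [509. -28.  35.]
 [459.  21.  35.]] centre [568.30046814  83.41457093  35.        ]
len 241.24631778804098 yaw 45.85236846052855
mill cap [ 561.29918733 -200.74099102  134.        ] side [ 559.44744309 -197.81313432  134.        ] base [ 554.99651118 -194.0220883     7.        ] [ 559.64888613 -203.0155445     7.        ]
red [563.61674008 -95.74765171 134.        ] small [ 511.32340922 -283.73968976   90.        ] jar [629.98579845 145.68938187 100.        ]
[[ 0.273 -0.962 -0.   ]
 [-0.962 -0.273  0.001]
 [-0.001  0.    -1.   ]]
wrist offset [   0.83456612  -69.8187828  -162.69435857]
```

```bash
python3 -m crank '[[[-0.05,-0.08,0,0,0,0],[-0.15,-0.24,0,0,0,0],[-0.3,-0.48,0,0,0,0],[-0.45,-0.72,0,0,0,0],[-0.6,-0.96,0,0,0,0]]]' 1; python3 -m crank '[[[-0.15,-0.24,0,0,0,-0.015],[-0.3,-0.48,0,0,0,-0.03],[-0.45,-0.72,0,0,0,-0.05],[-0.6,-0.96,0,0,0,-0.07],[-0.6,-0.96,0,0,0,-0.083],[-0.6,-0.96,0,0,0,-0.083]]]'; python3 - <<'E'
from h import *
print(totool([560,-200,222]))
E
```

```text
t: 0.78
tool_pos: [331.2, -454.2, 222.1]
tcp_rot: [0.798, -0.602, -0.0, -0.0]
force: [1.1, -0.4, -0.4]
gripper_width: 87.2
t: 1.52
tool_pos: [483.2, -284.6, 222.1]
tcp_rot: [0.927, -0.376, -0.0, -0.0]
force: [-1.3, -0.7, 0.3]
gripper_width: 86.7
[-0.01856632 -0.57110918  0.00087087]
```

```bash
python3 -m crank '[[[-0.01,-0.15,0,0,0,0],[-0.015,-0.35,0,0,0,0],[-0.02,-0.5,0,0,0,0],[-0.02,-0.57,0,0,0,0],[-0.02,-0.57,0,0,0,0],[-0.02,-0.57,0,0,0,0]]]'; python3 - <<'E'
from h import *
p=eyes.camera_params('wrist');im=eyes.read_camera('wrist');cv2.imwrite('pics/w1.png',im)
print(sensors.state()['tool_pos'],proj(p,[560,-200,134]))
E
```

```text
t: 2.28
tool_pos: [558.7, -201.6, 222.1]
tcp_rot: [0.926, -0.377, -0.001, -0.0]
force: [0.9, -0.7, 0.4]
gripper_width: 87.3
[ 558.7325558  -201.57878114  222.16450839] [259.84344278 197.8942935 ]
```

View pics/w1.png

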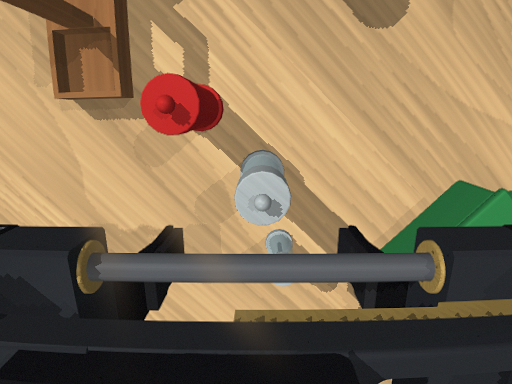

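Wrist view: the mill cap is at about (263,197), the red mill is at (170,104), and the caddy's empty end has rim corners at about (54,98) and (131,97).

```bash
python3 - <<'E'
from h import *
p=eyes.camera_params('wrist')
im=cv2.imread('pics/w1.png');h=cv2.cvtColor(im,cv2.COLOR_BGR2HSV)
m=((h[...,0]>85)&(h[...,0]<130)&(h[...,2]>110)).astype(np.uint8);m[:140]=0;m[225:]=0;m[:,:220]=0;m[:,310:]=0
ys,xs=np.nonzero(m);print('cols',xs[ys>185].min(),xs[ys>185].max(),'bottom',ys.max())
print('cap',plane(p,263,197,134),'knob',plane(p,263,202,151))
a=plane(p,54,98,35);b=plane(p,131,97,35);print(a,b,np.linalg.norm(a-b),np.degrees(np.arctan2(*(a-b)[1::-1])))
mill=plane(p,263,197,134);print(totool([mill[0],mill[1],97]))
# predicted caddy features
y=np.radians(45.85);u=np.array([np.cos(y),np.sin(y)]);n=np.array([-u[1],u[0]])
for s in(1,-1):print(proj(p,[*(np.array([568.3,83.4])-122*u+39*s*n),35]))
E
```

```text
cols 235 290 bottom 224
cap [ 562.45619879 -201.3026547   134.        ] knob [ 562.71181336 -200.88268652  151.        ]
[456.79137985  24.92013901  35.        ] [519.93429486 -38.61708526  35.        ] 89.57681945659802 134.82165962371133
[ 0.01303467 -0.01421004  0.62580394]
[ 54.49969295 100.16124179]
[121.08465182  97.96612538]
```

```bash
python3 -m crank '[[[0.013,-0.014,0.1,0,0,0],[0.013,-0.014,0.25,0,0,0],[0.013,-0.014,0.4,0,0,0],[0.013,-0.014,0.52,0,0,0],[0.013,-0.014,0.6,0,0,0],[0.013,-0.014,0.625,0,0,0],[0.013,-0.014,0.625,0,0,0],[0.013,-0.014,0.625,0,0,0]]]' 1; python3 -m crank '[[[0,0,0,0,0,0],[0,0,0,0,0,0],[0,0,0,0,0,0],[0,0,0,0,0,0],[0,0,0,0,0,0],[0,0,0,0,0,0],[0,0,0,0,0,0],[0,0,0,0,0,0]]]' -1 25
```

```text
t: 3.32
tool_pos: [563.0, -201.5, 98.1]
tcp_rot: [0.926, -0.377, 0.0, -0.0]
force: [-0.1, 0.6, -0.3]
gripper_width: 87.4
t: 4.32
tool_pos: [562.9, -201.4, 98.1]
tcp_rot: [0.926, -0.377, 0.0, -0.0]
force: [-1.5, 0.6, 1.5]
gripper_width: 47.5
```

```bash
python3 -m crank '[[[0,0,-0.03,0,0,0],[0,0,-0.12,0,0,0],[0,0,-0.27,0,0,0],[0,0,-0.45,0,0,0],[0,0,-0.65,0,0,0],[0,0,-0.83,0,0,0],[0,0,-0.95,0,0,0],[0,0,-1,0,0,0],[0,0,-1,0,0,0]]]'; python3 -m crank '[[[-0.04,-0.01,0,0,0,0],[-0.14,-0.03,0,0,0,0],[-0.3,-0.07,0,0,0,0],[-0.5,-0.12,0,0,0,0],[-0.7,-0.16,0,0,0,0],[-0.86,-0.2,0,0,0,0],[-0.95,-0.22,0,0,0,0],[-0.975,-0.225,0,0,0,0],[-0.975,-0.225,0,0,0,0],[-0.975,-0.225,0,0,0,0]]]'; python3 - <<'E'
from h import *
p=eyes.camera_params('wrist');im=eyes.read_camera('wrist');cv2.imwrite('pics/w2.png',im)
s=sensors.state();print(s['tool_pos'],s['gripper_width'],p['xyz'])
np.save('w2.npy',p,allow_pickle=True)
E
```

```text
t: 5.45
tool_pos: [563.0, -201.4, 298.6]
tcp_rot: [0.926, -0.377, 0.001, -0.0]
force: [0.0, -0.7, -3.2]
gripper_width: 47.4
t: 6.7
tool_pos: [455.1, -34.1, 298.2]
tcp_rot: [0.926, -0.377, 0.0, -0.0]
force: [0.3, -0.4, -2.6]
gripper_width: 47.7
[455.11105058 -33.99777169 298.20633594] 47.85468917579861 [503.91608248  15.17736255 460.94152826]
```

View pics/w2.png

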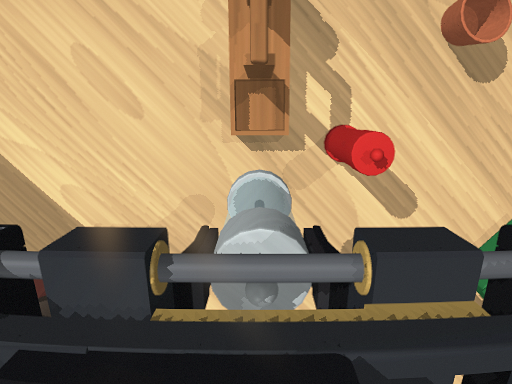

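Wrist view: the mill is held upright. The empty well spans about x 234–287, y 80–131. I'll enlarge that region to get its corners.

```bash
python3 - <<'E'
import cv2
im=cv2.imread('pics/w2.png')[60:150,210:310]
cv2.imwrite('pics/w2c.png',cv2.resize(im,(640,576),interpolation=cv2.INTER_CUBIC))
E
```

```text
(no output)
```

View pics/w2c.png

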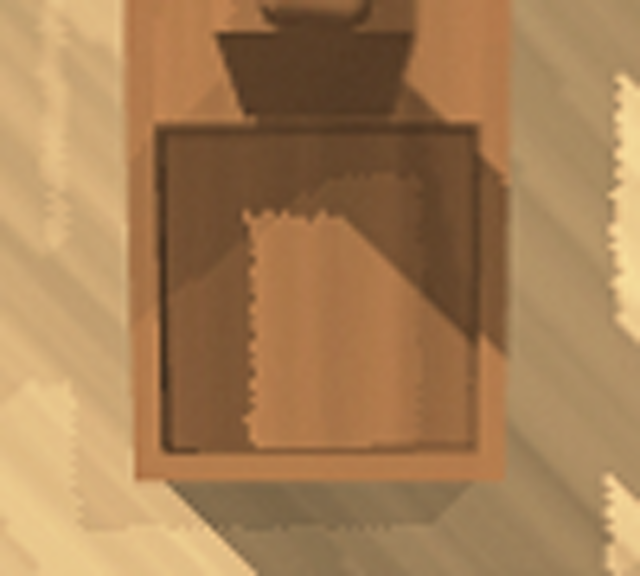

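```bash
python3 - <<'E'
from h import *
p=np.load('w2.npy',allow_pickle=True).item()
f=lambda u,v:(210+(u+.5)/6.4-.5,60+(v+.5)/6.4-.5)
C=[plane(p,*f(*c),35) for c in[(155,124),(482,124),(478,453),(162,453)]]
d=(C[0]+C[1]-C[2]-C[3])/2;e=(C[0]-C[1]+C[3]-C[2])/2
w=np.mean(C,0);print('well',w,np.linalg.norm(d),np.linalg.norm(e),'yaw',np.degrees(np.arctan2(d[1],d[0])),np.degrees(np.arctan2(e[1],e[0]))-90)
O=[plane(p,*f(*c),35) for c in[(135,481),(505,481)]]
y=np.radians(45.5);u=np.array([np.cos(y),np.sin(y)]);print('from outer',np.mean(O,0)[:2]+39*u,np.linalg.norm(O[0]-O[1]))
print('mill foot',plane(p,259.5,197,214), 'top-cam well',np.array([568.3,83.4])-83*u)
s=sensors.state();x=R.from_quat(s['tcp_rot']).as_matrix()[:,0];print('tool yaw',np.degrees(np.arctan2(x[1],x[0])))
print(totool([w[0],w[1],s['tool_pos'][2]]))
E
```

```text
well [512.04456163  25.29618238  35.        ] 66.07956499505366 66.43964380361196 yaw 45.90900874089659 45.667211732865354
from outer [512.33372651  25.23436321] 78.03747170608732
mill foot [457.65823184 -31.11650438 214.        ] top-cam well [510.12453106  24.20021272]
tool yaw -44.33134895036733
[-3.54939173e-03 -4.10995487e-01  2.31426314e-04]
```

```bash
python3 - <<'E'
from h import *
p=np.load('w2.npy',allow_pickle=True).item()
im=cv2.imread('pics/w2.png');print(im[164:180,260].tolist())
u=np.array([.697,.717])
for v in(169.5,170.5,171.5): print(v,plane(p,259.5,v,200)[:2]-27*u)
E
```

```text
[[130, 185, 223], [136, 191, 227], [139, 199, 232], [139, 198, 232], [136, 193, 230], [134, 173, 202], [138, 133, 124], [140, 141, 134], [181, 181, 173], [217, 218, 208], [206, 206, 198], [207, 204, 197], [207, 204, 196], [196, 194, 178], [196, 196, 178], [187, 184, 168]]
169.5 [453.094798   -35.84364968]
170.5 [452.49399294 -36.457944  ]
171.5 [451.89225494 -37.07319055]
```

```bash
python3 -m crank '[[[0,-0.03,0,0,0,0],[0,-0.1,0,0,0,0],[-0.002,-0.2,0,0,0,0],[-0.004,-0.3,0,0,0,0],[-0.004,-0.38,0,0,0,0],[-0.004,-0.41,0,0,0,0],[-0.004,-0.42,0,0,0,0],[-0.004,-0.42,0,0,0,0],[-0.004,-0.42,0,0,0,0]]]'; python3 -m crank '[[[0,0,0.05,0,0,0],[0,0,0.15,0,0,0],[0,0,0.3,0,0,0],[0,0,0.45,0,0,0],[0,0,0.57,0,0,0],[0,0,0.66,0,0,0],[0,0,0.72,0,0,0],[0,0,0.75,0,0,0],[0,0,0.75,0,0,0],[0,0,0.75,0,0,0]]]'; python3 - <<'E'
from h import *
im=eyes.read_camera('side');cv2.imwrite('pics/s2.png',cv2.resize(im[100:280,180:360],(720,720))[:600])
w=eyes.read_camera('wrist')
print(sensors.state()['tool_pos'],totool([513,26.4,110]))
a=cv2.resize(im[130:290,190:340],(562,600));b=cv2.imwrite('pics/s2.png',a)
E
```

```text
t: 7.88
tool_pos: [513.1, 26.1, 298.4]
tcp_rot: [0.926, -0.378, 0.0, -0.0]
force: [-0.6, -0.4, -3.2]
gripper_width: 47.6
t: 9.12
tool_pos: [513.6, 26.1, 149.0]
tcp_rot: [0.926, -0.378, 0.001, -0.0]
force: [-0.2, 0.1, -2.4]
gripper_width: 47.4
[513.56268862  26.14823403 148.97951324] [-0.00320384  0.00127653  0.19489142]
```

View pics/s2.png

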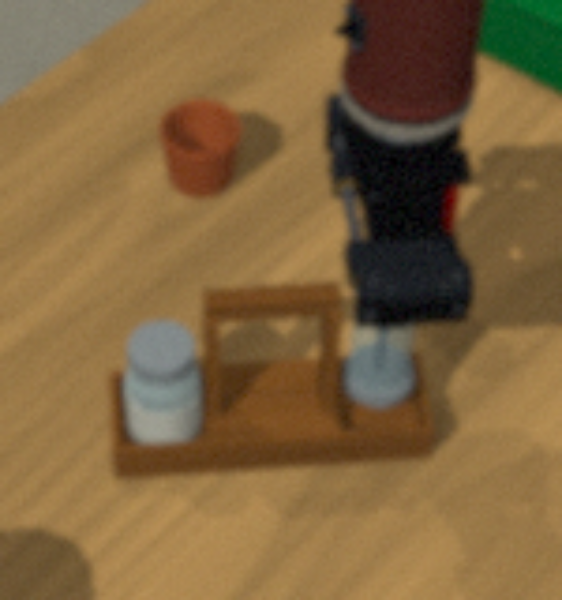

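Side view: the mill foot, at about (380,375) in the crop, hangs over the empty well and looks centred. Next I lower it slowly.

```bash
python3 -m crank '[[[-0.003,0,0.03,0,0,0],[-0.003,0,0.07,0,0,0],[-0.003,0,0.1,0,0,0],[-0.003,0,0.12,0,0,0],[-0.003,0,0.14,0,0,0],[-0.003,0,0.155,0,0,0],[-0.003,0,0.165,0,0,0],[-0.003,0,0.175,0,0,0],[-0.003,0,0.182,0,0,0],[-0.003,0,0.185,0,0,0],[-0.003,0,0.185,0,0,0]]]'; python3 -m crank '[[[0,0,0.003,0,0,0],[0,0,0.006,0,0,0],[0,0,0.009,0,0,0],[0,0,0.012,0,0,0],[0,0,0.012,0,0,0]]]'
```

```text
t: 10.6
tool_pos: [513.2, 26.6, 112.0]
tcp_rot: [0.926, -0.378, 0.001, -0.0]
force: [-0.2, -0.5, -2.5]
gripper_width: 47.2
t: 11.22
tool_pos: [513.4, 26.7, 110.0]
tcp_rot: [0.926, -0.378, 0.001, -0.0]
force: [-0.1, 0.6, 1.8]
gripper_width: 47.4
```

```bash
python3 -m crank '[[[0,0,0,0,0,0],[0,0,0,0,0,0],[0,0,0,0,0,0],[0,0,0,0,0,0],[0,0,0,0,0,0],[0,0,0,0,0,0]]]' 0.7; python3 -m crank '[[[0,0,-0.02,0,0,0],[0,0,-0.06,0,0,0],[0,0,-0.13,0,0,0],[0,0,-0.22,0,0,0],[0,0,-0.34,0,0,0],[0,0,-0.46,0,0,0],[0,0,-0.56,0,0,0],[0,0,-0.6,0,0,0],[0,0,-0.6,0,0,0],[0,0,-0.6,0,0,0]]]' 1;  python3 - <<'E'
from h import *
p=eyes.camera_params('wrist');im=eyes.read_camera('wrist');cv2.imwrite('pics/w3.png',im)
np.save('w3.npy',p,allow_pickle=True)
t=eyes.read_camera('top');s=eyes.read_camera('side')
cv2.imwrite('pics/t3.png',t);cv2.imwrite('pics/s3.png',s)
a=cv2.resize(s[130:290,190:310],(300,400));b=cv2.resize(im,(500,400));cv2.imwrite('pics/m3.png',np.hstack([a,b]))
print(sensors.state()['tool_pos'])
E
```

```text
t: 11.98
tool_pos: [513.4, 26.7, 109.9]
tcp_rot: [0.926, -0.378, 0.001, -0.0]
force: [-0.3, 0.3, -0.5]
gripper_width: 73.9
t: 13.22
tool_pos: [512.8, 26.7, 229.3]
tcp_rot: [0.926, -0.378, 0.001, -0.0]
force: [0.7, 0.8, 0.2]
gripper_width: 87.1
[512.79117848  26.70409077 229.25970653]
```

View pics/m3.png

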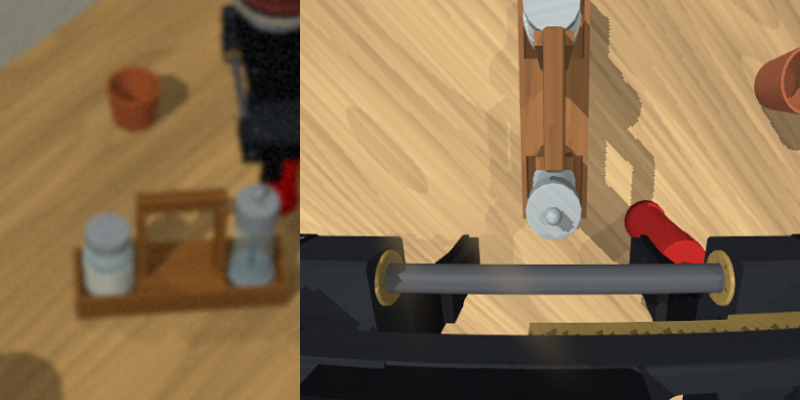

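The mill stands upright in the well and is released. In the right-hand view the handle bar runs from about (553,27) to (553,170).

```bash
python3 - <<'E'
from h import *
p=np.load('w3.npy',allow_pickle=True).item()
f=lambda u,v:((u-300)*1.024,v*.96)
a=plane(p,*f(553.5,27),161);b=plane(p,*f(553,170),161);c=(a+b)/2
print(a,b,np.linalg.norm(a-b),'c',c, 'yaw',np.degrees(np.arctan2(*(a-b)[1::-1])))
w=np.array([512.04,25.3]);print('from well',w+83*np.array([np.cos(np.radians(45.8)),np.sin(np.radians(45.8))]))
print(totool([c[0],c[1],131]))
E
```

```text
[603.09767505 119.19936203 161.        ] [536.35037318  51.55374804 161.        ] 95.03226504618429 c [569.72402412  85.37655503 161.        ] yaw 45.38297202180594
from well [569.90470354  84.80358043]
[-0.00210802 -0.40842717  0.49158135]
```

```bash
python3 -m crank '[[[0,-0.05,0,0,0,0],[0,-0.15,0,0,0,0],[-0.001,-0.28,0,0,0,0],[-0.002,-0.37,0,0,0,0],[-0.002,-0.408,0,0,0,0],[-0.002,-0.408,0,0,0,0],[-0.002,-0.408,0.1,0,0,0],[-0.002,-0.408,0.22,0,0,0],[-0.002,-0.408,0.35,0,0,0],[-0.002,-0.408,0.45,0,0,0],[-0.002,-0.408,0.491,0,0,0],[-0.002,-0.408,0.491,0,0,0]]]' 1; python3 - <<'E'
from h import *
print(totool([569.8,85,131]))
E
python3 -m crank '[[[0,0,0,0,0,0],[0,0,0,0,0,0],[0,0,0,0,0,0],[0,0,0,0,0,0],[0,0,0,0,0,0],[0,0,0,0,0,0],[0,0,0,0,0,0],[0,0,0,0,0,0],[0,0,0,0,0,0],[0,0,0,0,0,0],[0,0,0,0,0,0],[0,0,0,0,0,0]]]' -1 20
```

```text
t: 14.88
tool_pos: [569.6, 85.1, 131.1]
tcp_rot: [0.926, -0.378, 0.0, -0.0]
force: [0.2, -0.3, 0.4]
gripper_width: 87.2
[ 0.00112229 -0.00018698  0.00042187]
t: 16.38
tool_pos: [569.6, 85.1, 131.0]
tcp_rot: [0.926, -0.378, 0.0, -0.0]
force: [0.1, -0.6, -0.3]
gripper_width: 16.0
```

Gripped at 16.0 mm. Next I raise the grip to 60 N and lift 20 mm gently as a check.

```bash
python3 -m crank '[[[0,0,0,0,0,0],[0,0,0,0,0,0],[0,0,0,0,0,0],[0,0,-0.01,0,0,0],[0,0,-0.03,0,0,0],[0,0,-0.06,0,0,0],[0,0,-0.09,0,0,0],[0,0,-0.1,0,0,0],[0,0,-0.1,0,0,0],[0,0,-0.1,0,0,0],[0,0,-0.1,0,0,0]]]' -1 60; python3 - <<'E'
from h import *
s=eyes.read_camera('side');w=eyes.read_camera('wrist');st=sensors.state()
print(st['force'],st['moment'],R.from_quat(st['tcp_rot']).inv().apply(st['moment']),st['gripper_width'])
a=cv2.resize(s[110:290,190:325],(300,400));b=cv2.resize(w,(500,400));cv2.imwrite('pics/m4.png',np.hstack([a,b]))
E
```

```text
t: 17.75
tool_pos: [569.4, 85.1, 150.8]
tcp_rot: [0.926, -0.378, 0.0, 0.0]
force: [0.5, -0.4, -9.7]
gripper_width: 15.6
[ 0.09790041 -0.39101168 -9.43884833] [ 0.00832825 -0.04858568 -0.0184056 ] [0.03992238 0.02890531 0.01842232] 15.517059515555818
```

View pics/m4.png

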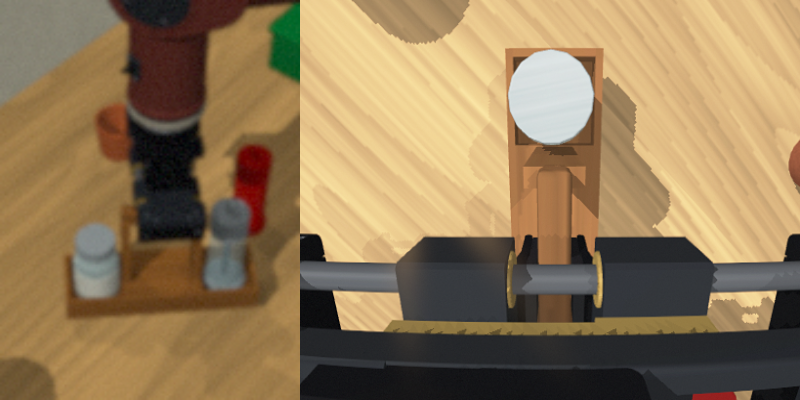

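The lift is clean: full load of about 9.6 N, tiny moment (0.04 N m), and the caddy (70–258, 300–315) looks level with both items standing. I raise it the rest of the way, to 100 mm.

```bash
python3 -m crank '[[[0,0,-0.02,0,0,0],[0,0,-0.06,0,0,0],[0,0,-0.12,0,0,0],[0,0,-0.19,0,0,0],[0,0,-0.26,0,0,0],[0,0,-0.32,0,0,0],[0,0,-0.37,0,0,0],[0,0,-0.395,0,0,0],[0,0,-0.405,0,0,0],[0,0,-0.405,0,0,0],[0,0,-0.405,0,0,0],[0,0,-0.405,0,0,0]]]'; python3 -m crank '[[[0,0,0,0,0,0],[0,0,0,0,0,0],[0,0,0,0,0,0],[0,0,0,0,0,0],[0,0,0,0,0,0],[0,0,0,0,0,0],[0,0,0,0,0,0],[0,0,0,0,0,0]]]'; python3 - <<'E'
from h import *
s=eyes.read_camera('side');w=eyes.read_camera('wrist');st=sensors.state()
print(st['tool_pos'],st['force'],R.from_quat(st['tcp_rot']).inv().apply(st['moment']),st['gripper_width'])
a=cv2.resize(s[100:270,170:340],(600,600));cv2.imwrite('pics/m5.png',a)
cv2.imwrite('pics/s5.png',s)
# expected side pixels (crop) of the caddy's lower corners if level
q=eyes.camera_params('side');c=np.array([569.4,85.1]);y=np.radians(45.7);u=np.array([np.cos(y),np.sin(y)]);n=np.array([-u[1],u[0]])
z=st['tool_pos'][2]-131
for i in(1,-1): print([((proj(q,[*(c+122*i*u+39*n),z+h])-[170,100])*600/170).round() for h in(0,35)])
E
```

```text
t: 19.35
tool_pos: [569.3, 85.1, 231.6]
tcp_rot: [0.926, -0.378, 0.0, 0.0]
force: [0.3, -0.4, -9.0]
gripper_width: 15.5
t: 20.35
tool_pos: [569.3, 85.1, 231.6]
tcp_rot: [0.926, -0.378, 0.0, 0.0]
force: [-0.3, 0.7, -10.1]
gripper_width: 15.5
[569.34139492  85.09582536 231.60237258] [ -0.4563973   -0.07886844 -10.12604487] [-0.07106699  0.04183189  0.0029174 ] 15.06383516760486
[array([173., 478.]), array([170., 449.])]
[array([488., 458.]), array([493., 429.])]
```

View pics/m5.png

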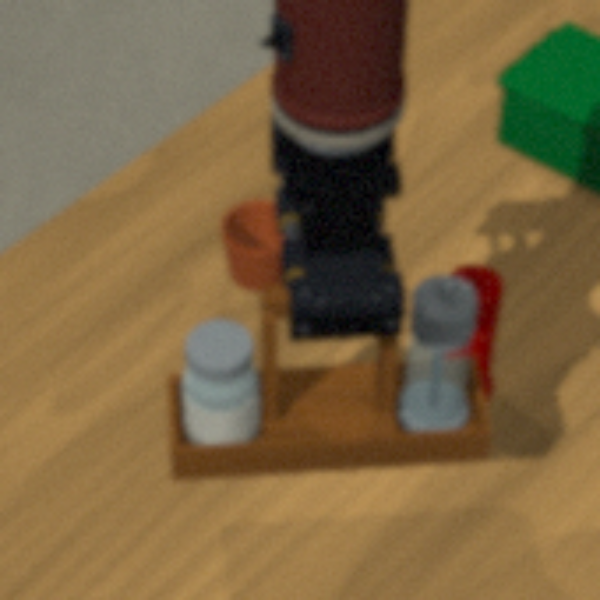

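The picture shows the caddy's lower corners at about (174,478) and (488,458), which match the level-caddy prediction of (173,478) and (488,458). It is about 100 mm up, with the mill and jar upright.

```bash
python3 -c "
from workcell import arm; print(arm.hand_in())"
```

```text
the job is handed in; nothing more can be done
None
```

I set the larger grey mill upright in the empty well and let go of it. Then I gripped the caddy's handle at 60 N and lifted it. I handed the job in at about 20.5 s, with the arm still holding the caddy up.

- **Height and steadiness:** the caddy is about 100 mm above the counter, by the measured tool height. The tool pose stayed the same over the last second.
- **Level:** in the last side view, both visible lower corners lie within about 1 enlarged-crop pixel of where a level caddy's would be. The moment on the wrist was below 0.1 N m.
- **Load:** the upward force needed was about 10 N, which fits the caddy with both items aboard. The mill and jar are both standing upright.
- **Bystanders:** I moved none of them. The pot and the storage box (only part of it in view) look undisturbed in the last side view. The canister was not in that crop, but the arm never came near it.
- **Disagreement:** the mill's foot, seen before placing, was about 3 mm off the tool axis, so I shifted the placing by 2 mm. The mill went into the well with about 4 N of contact force. No check failed.

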